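Stamp a wooden round in the hand press

TASK

Stamp the larger of the two wooden rounds in the hand press: lay it flat on the press's round steel pad, wholly on the pad and let go of it, then swing the press's handle bar over towards the robot and down to its stop and keep it there for a moment. Let the handle come all the way back up and leave the round lying on the pad.

Things in the scene. Friction and masses are not known exactly. Their poses are not given: they have to be found in the camera images.
- round_mid (a point): The larger wooden round: a plain pale wooden disc, 54 mm across, 26 mm high, about 40 g, lying flat on the table. This point is its centre, half-way up (13 mm above its underside); z is its axis. A smaller wooden round (36 mm across) and a square wooden block lie about too and are not wanted.
- press_pad (a point): Top centre of the hand press's steel pad, a flat disc 84 mm across, 36 mm above the table, at the front of its grey base (300 x 160 mm, 30 mm high). The press is fixed; its place and angle vary. z is up; x points level from the pad to the hinge, away from the robot. The hinge axis, parallel to y, is 195 mm along +x and 44 mm above. Arm up: space over the pad is open to 90 mm from its centre.
- handle_bar (a point): Middle of the press arm's handle bar: 18 mm thick, parallel to the pad's y, 280 mm from the hinge axis, free between two side arms 126 mm apart, so it can be gripped from above. Arm up: 343 mm above the table; at the stop: 80 mm, and 85 mm before the pad's centre (-x). A bridge 44 mm wide, 195 mm from the hinge, carries the stamp, which at the stop clears the round by 1.5 mm.
- press_arm (a joint): Angle of the press arm, rad: 0 up at rest (70 degrees above level, leaning to the robot), growing as the bar swings forward (pad's -x) and down; 1.22 at the stop (arm level). A spring returns it to 0 from anywhere: about 3 N at the bar near the top, 8 to 9 N at the stop, plus about 2.5 N of damping for each rad/s.
Things that resemble listed ones, but are neither listed nor needed, are in the scene too. What is shaped like the part that bears round_mid but black is not meant.

How it is judged:
By the outcome, as a careful person would: the job done as asked, in the order asked, and still so for the second after the job is handed in, with the robot touching nothing.
It also fails if it takes over 64 s, if anything falls off the work surface, if the arm or the gripper's body presses on something with over 40 N, if the wrist force passes 120 N, or if a joint passes its speed limit or range.

ROBOT

A 6-joint arm with a two-finger parallel gripper is mounted at the origin on the work surface. World frame = base frame: x ahead of the robot, y to its left, z up, the work surface at z = 0. Lengths are in m, angles in rad, forces in N, time in s.
With the tool pointing down it reaches from about 0.35 to 0.975 m from the base axis. Payload 4.9 kg.
Tool frame: the origin (TCP) lies where the fingers leave the gripper's body, on its centre line; the fingertips stand 73 mm ahead of it and the grasp point (between the pads) lies 54 mm ahead of it; z points along the fingers, y is the direction in which the jaws open and shut (so a half turn about z gives the same grasp; the last joint's range is limited). The gripper opens to 85 mm and grips with 20 to 120 N. Pads are 22 mm wide; open, the fingers measure 114 mm over their backs; the gripper's body (76 mm by 85 mm) begins 54 mm behind the grasp point. The pads swing forward as they close: fully open they stand 13 mm farther back than shut.
Start: joints at [1.12, 0.053, 1.613, -0, 1.476, -0.119], TCP at [0.204, 0.591, 0.304] pointing down, gripper open.
Joint ranges: [-3.01, 3.01], [-1.01, 2.22], [0.06, 2.58], [-1.02, 4.17], [0.09, 2.62], [-3.14, 3.14]. Speed limits (rad/s): [2.57, 2.57, 3.14, 3.14, 3.14, 3.14].

INTERFACE

Orientations are given as a rotation vector (axis times angle).
In Python, from station import monitor, vision, workorder gives the robot as it stands.
- The arm moves only by the tool arm_command, never from a script. Its argument "rows" is text: rows parted by semicolons, each of 6 numbers parted by spaces: the shift along the world's x, y, z in mm, then the turn, a rotation vector about the world's x, y, z in degrees. In form: tx ty tz wx wy wz; .... A call has 1 to 12 rows; each row is the pose to reach, as a shift and turn from the pose measured when the call began; what a row does not reach only later rows make up. A row lasts 1/8 s, in which the tool goes at most 62.5 mm and 10.7 degrees, less where a joint would pass 70% of its speed; a pose out of reach is approached as far as the arm can. A call with a gripper value outside its range is refused whole. "jaw" is the opening, from 0 (shut) to 1 (fully open), set as the call begins (left out, the last holds). The fingers move at their own pace and stop on an object; "squeeze" is the grip in N (left out, the last holds). Time passes only in rows, so rows that repeat a pose let the fingers close. It gives the time, the measured TCP pose, the force and the opening at its end, in the units of the state.
- monitor.get_obs(): the state, without advancing time (a new reading comes with each control period).
- vision.get_image(name): name is "side" or "top" or "wrist"; returns a dict with "frame" (480x640x3 uint8, red, green, blue), "vfov" (degrees; the focal length in pixels is half the picture's height over the tangent of half this angle, whatever the lens; pixels are square), "cx", "cy" (the principal point, pixels), "distortion" ([k1, k2, p1, p2, k3] as OpenCV has them; the pictures are not rectified), "R" (3x3) and "t" (3): a world point X has camera coordinates R X + t; the wrist camera has in their place "T_tool_cam" (4x4, takes a point from camera to tool coordinates, whose origin is the TCP and whose axes are the flange's). Camera axes: x right, y down, z forward; pixel columns grow to the right and rows downward; lengths in m; the calibration is good to about 2 mm. A picture is of the moment at which its call begins: read the wrist's pose just before it. There is no depth.
- workorder.finish_job(): hands the job in, once; it reports no verdict.
The state is a dict: "t": time; "q": joint angles; "dq": joint speeds; "effort": joint torques, N m; "tool_pos": TCP position; "tool_rot": TCP orientation; "contact_force": force on the tool from outside, world axes, zero at the start; "wrist_torque": the same for the moment, N m; "opening": finger opening in m.
Only numpy, scipy, OpenCV 4.12 (cv2) and the standard library are available. Lean on these libraries where they do the work, as an engineer would, in place of code of your own. Each camera call takes 0.05 s, during which the arm holds its last target. There are 200 camera calls.

## Working session

There is one attempt and no reset: what is moved stays moved. The work goes in short steps, Python scripts to look and compute and a tool call to move; the robot and the scene stay as the last step left them, time stands still between calls to the robot, and variables do not carry over. Pictures are saved under pics/ and viewed, about 8 in all and at most 12, crops included, and the job is handed in when it is done.

Besides the shell and the picture viewer there is one more tool, called after "Emit:" as name(argument=value, ...) on one line, values as JSON. arm_command: Moves the arm, as the interface text tells. Its arguments: {"type":"object","properties":{"rows":{"type":"string"},"jaw":{"type":"number"},"squeeze":{"type":"number"}},"required":["rows"]}

```bash
mkdir -p pics; cat > h.py <<'E'
import numpy as np, cv2
from station import monitor, vision, workorder
from scipy.spatial.transform import Rotation as Ro
def K(im):
    f=im["frame"].shape[0]/2/np.tan(np.radians(im["vfov"])/2)
    return np.array([[f,0,im["cx"]],[0,f,im["cy"]],[0,0,1]])
def grab(name,save=None):
    o=monitor.get_obs(); im=dict(vision.get_image(name))
    if name=="wrist":
        T=np.eye(4);r=np.array(o["tool_rot"]);T[:3,:3]=Ro.from_rotvec(r).as_matrix() if r.shape==(3,) else r
        T[:3,3]=o["tool_pos"];C=T@np.array(im["T_tool_cam"]);im["R"]=C[:3,:3].T;im["t"]=-C[:3,:3].T@C[:3,3]
    if save: cv2.imwrite("pics/"+save,im["frame"][:,:,::-1]);np.save("pics/"+save+".npy",im,allow_pickle=True)
    return im
def load(s): return np.load("pics/"+s+".npy",allow_pickle=True).item()
def ray(im,uv):
    p=cv2.undistortPoints(np.array(uv,float).reshape(-1,1,2),K(im),np.array(im["distortion"],float)).reshape(-1,2)
    R=np.array(im["R"]);d=np.c_[p,np.ones(len(p))]@R
    return -R.T@np.array(im["t"]),d
def plane(im,uv,z):
    c,d=ray(im,uv);return c+d*((z-c[2])/d[:,2])[:,None]
def proj(im,X):
    return cv2.projectPoints(np.array(X,float).reshape(-1,1,3),cv2.Rodrigues(np.array(im["R"],float))[0],np.array(im["t"],float),K(im),np.array(im["distortion"],float))[0].reshape(-1,2)
E
python3 - <<'E'
from h import *
print(monitor.get_obs())
for n in("top","side"):
    im=grab(n,n+"0.png");print(n,im["vfov"],-np.array(im["R"]).T@im["t"])
E
```

```text
{'t': 0.0, 'q': array([ 1.12001203e+00,  5.33471838e-02,  1.61430543e+00,  3.15259397e-05,
        1.47602540e+00, -1.19009566e-01]), 'dq': array([ 0.00022196,  0.00123825, -0.00114978,  0.00048183,  0.00172371,
        0.00035874]), 'effort': array([ 9.17788602e-04, -3.93696356e+01, -3.70175171e+01, -2.69451175e-05,
        7.23664052e-03,  8.48979852e-06]), 'tool_pos': array([0.2033627 , 0.59047781, 0.30266205]), 'tool_rot': array([-0.51866624, -3.09785546,  0.00312917]), 'contact_force': array([ 0.71097746, -0.02929279, -0.06126359]), 'wrist_torque': array([-0.03946331,  0.07475362,  0.02209183]), 'opening': 0.08549067119472027}
top 51.222386967630584 [0.44792406 0.0173473  1.20130215]
side 42.20829144713048 [0.5731154  0.87105886 1.21870999]
```

View pics/top0.png

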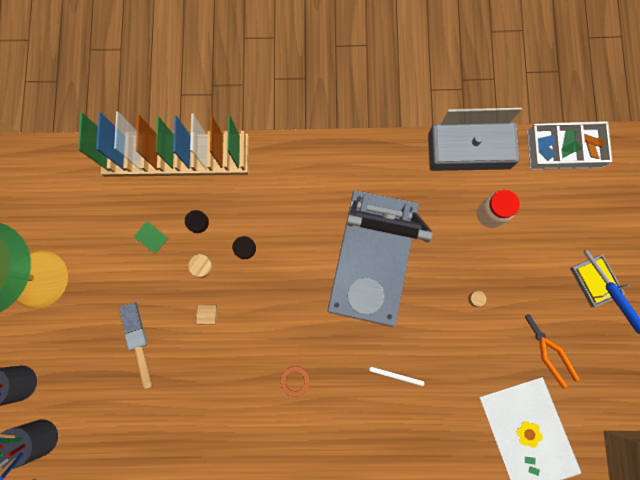

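View pics/side0.png

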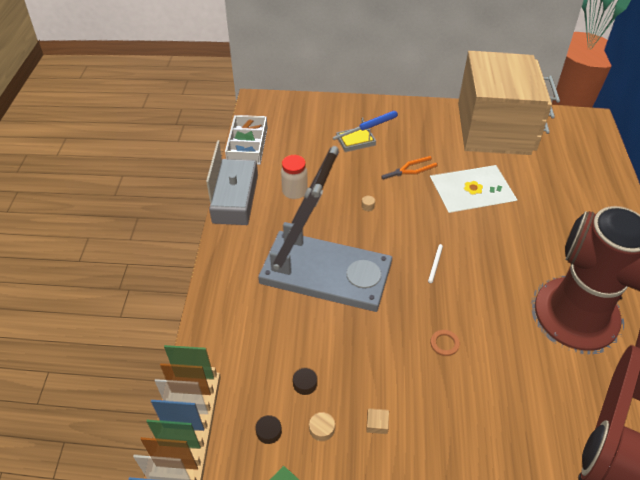

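The top view shows the larger round at about (200,266), the pad at (366,295), the handle bar near (390,228), and the small round at (478,298). The side view has the round at (322,426) and the pad at (364,273).

```bash
python3 - <<'E'
from h import *
def blob(im,c,r,fn):
    f=im["frame"].astype(int);hsv=cv2.cvtColor(im["frame"],cv2.COLOR_RGB2HSV).astype(int)
    m=fn(f,hsv).astype(np.uint8);w=np.zeros_like(m);cv2.circle(w,c,r,1,-1);m&=w
    m=cv2.morphologyEx(m,cv2.MORPH_OPEN,np.ones((3,3)))
    c_=max(cv2.findContours(m,cv2.RETR_EXTERNAL,cv2.CHAIN_APPROX_NONE)[0],key=cv2.contourArea)
    return c_.reshape(-1,2),cv2.contourArea(c_)
for n,cr,cp in(("top",(200,266),(366,295)),("side",(322,426),(364,273))):
    im=load(n+"0.png")
    for nm,c in(("round",cr),("pad",cp)):print(n,nm,im["frame"][c[1]-16:c[1]+34:6,c[0]].tolist())
    for nm,c,rr,fn,z in(("round",cr,24,lambda f,h:(f[...,2]>95)&(f[...,0]>170),.026),("pad",cp,30,lambda f,h:(f.min(2)>125)&(f.max(2)-f.min(2)<40),.036)):
        p,a=blob(im,c,rr,fn);X=plane(im,p,z)
        (x,y),R=cv2.minEnclosingCircle(X[:,:2].astype(np.float32))
        e=cv2.fitEllipse(X[:,:2].astype(np.float32))
        print(n,nm,a,"circ",x,y,2*R,"ell",e)
E
```

```text
top round [[178, 115, 57], [234, 194, 133], [231, 191, 131], [212, 169, 114], [237, 199, 135], [183, 118, 60], [171, 110, 54], [153, 96, 49], [173, 110, 55]]
top pad [[162, 170, 173], [159, 166, 170], [162, 169, 173], [161, 168, 172], [161, 167, 171], [164, 171, 175], [126, 135, 148], [142, 93, 52], [168, 109, 56]]
top round 352.0 circ 0.6039403080940247 0.3277648091316223 0.05335255339741707 ell ((0.6038849949836731, 0.32724830508232117), (0.05030490458011627, 0.05077534168958664), 130.64932250976562)
top pad 1981.0 circ 0.5298778414726257 -0.06504587829113007 0.1381092667579651 ell ((0.536745011806488, -0.05995773524045944), (0.11259304732084274, 0.1292930692434311), 126.68917846679688)
side round [[184, 127, 72], [235, 200, 142], [225, 187, 132], [228, 191, 134], [216, 177, 125], [147, 110, 72], [192, 133, 75], [192, 134, 75], [190, 132, 74]]
side pad [[134, 142, 154], [164, 172, 176], [167, 174, 177], [166, 173, 178], [168, 176, 180], [123, 124, 122], [137, 146, 156], [138, 146, 158], [94, 94, 92]]
side round 460.0 circ 0.605720043182373 0.32822951674461365 0.054163917899131775 ell ((0.605566143989563, 0.3281557857990265), (0.05150781571865082, 0.05203268304467201), 158.876953125)
side pad 2181.5 circ 0.5311927199363708 -0.06246525049209595 0.17511816322803497 ell ((0.5339160561561584, -0.06363584101200104), (0.1316404491662979, 0.1672040820121765), 175.0585174560547)
```

```bash
python3 - <<'E'
from h import *
for n,c in(("top",(366,295)),("side",(364,273))):
    im=load(n+"0.png");f=im["frame"].astype(int)
    m=((f[...,0]>150)&(f.max(2)-f.min(2)<25)).astype(np.uint8)
    w=np.zeros_like(m);cv2.circle(w,c,30,1,-1);m=cv2.morphologyEx(m&w,cv2.MORPH_OPEN,np.ones((3,3)))
    p=max(cv2.findContours(m,cv2.RETR_EXTERNAL,cv2.CHAIN_APPROX_NONE)[0],key=cv2.contourArea).reshape(-1,2)
    X=plane(im,p,.036)[:,:2].astype(np.float32);print(n,"pad",cv2.fitEllipse(X),cv2.minEnclosingCircle(X))
    # base top (lighter bluish grey)
    b=((f[...,2]-f[...,0]>8)&(f[...,0]>75)).astype(np.uint8)|m
    w=np.zeros_like(m);cv2.circle(w,c,120,1,-1);b=cv2.morphologyEx(b&w,cv2.MORPH_OPEN,np.ones((3,3)))
    cc=max(cv2.findContours(b,cv2.RETR_EXTERNAL,cv2.CHAIN_APPROX_NONE)[0],key=cv2.contourArea)
    X=plane(im,cc.reshape(-1,2),.03)[:,:2].astype(np.float32);r=cv2.minAreaRect(X);print(" base",r,cv2.boxPoints(r).round(3).tolist())
    v=im["frame"][:,:,::-1].copy();cv2.drawContours(v,[cc],-1,(0,0,255),1)
    bx=np.c_[cv2.boxPoints(r),np.full(4,.03)];cv2.polylines(v,[proj(im,bx).astype(int)],True,(0,255,0),1)
    v=v[c[1]-130:c[1]+60,c[0]-130:c[0]+100];v=cv2.resize(v,None,fx=1.7,fy=1.7)
    if n=="top":V=v
    else: cv2.imwrite("pics/base.png",np.hstack([V,v]))
E
```

```text
top pad ((0.5277354717254639, -0.06382554769515991), (0.0796642079949379, 0.08069027215242386), 175.2223663330078) ((0.5276332497596741, -0.06418964266777039), 0.04161941632628441)
 base ((0.578802764415741, -0.07586061954498291), (0.1559150665998459, 0.21207673847675323), 77.13908386230469) [[0.4580000042915344, -0.12800000607967377], [0.6650000214576721, -0.17499999701976776], [0.699999988079071, -0.023000000044703484], [0.49300000071525574, 0.024000000208616257]]
side pad ((0.5284054279327393, -0.0639372393488884), (0.07951600104570389, 0.08050527423620224), 43.40788269042969) ((0.5284805297851562, -0.0640038400888443), 0.04128345474600792)
 base ((0.6205178499221802, -0.08334952592849731), (0.15427455306053162, 0.29496821761131287), 76.7593765258789) [[0.45899999141693115, -0.125], [0.7459999918937683, -0.19200000166893005], [0.7820000052452087, -0.041999999433755875], [0.4950000047683716, 0.026000000536441803]]
```

View pics/base.png

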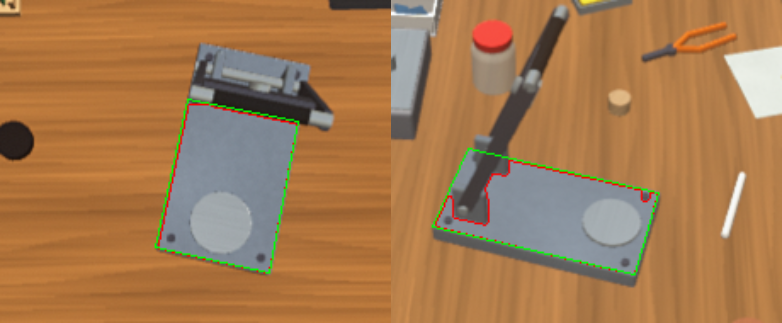

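Pad is at (0.528, -0.064) with yaw about -13.1°, and both views agree. The round is at (0.605, 0.328). I'll move above the round, with the jaws at about 45° to clear the neighbours.

Emit:
arm_command(rows="60 -39 0 0 0 -10; 120 -78 0 0 0 -20; 180 -117 0 0 0 -26; 240 -156 0 0 0 -26; 300 -195 0 0 0 -26; 350 -229 -20 0 0 -26; 390 -254 -60 0 0 -26; 402 -262 -110 0 0 -26; 402 -262 -123 0 0 -26; 402 -262 -123 0 0 -26; 402 -262 -123 0 0 -26", jaw=1, squeeze=25)

```text
t: 1.48
tool_pos: [0.6055, 0.3292, 0.1811]
tool_rot: [-1.202, -2.903, 0.001]
contact_force: [0.5, 0.8, 0.5]
opening: 0.0858
```

```bash
python3 - <<'E'
from h import *
im=grab("wrist","w1.png");o=monitor.get_obs();print(o["tool_pos"],o["tool_rot"],proj(im,[.605,.328,.026]))
print(-im["R"].T@im["t"], im["T_tool_cam"])
for n in("top","side"):
    im=load(n+"0.png");u=np.array([.974,-.226,0]);v=np.array([.226,.974,0]);b=np.array([.528,-.064,.343])+.0992*u
    print(n,proj(im,[b,b+.063*v,b-.063*v]).round(1).tolist())
E
```

```text
[0.60571359 0.32957146 0.18217728] [1.20068561e+00 2.90177687e+00 1.25677735e-03] [[315.80834854 248.96533677]]
[0.55796585 0.37517625 0.25183196] [[-3.93630356e-04 -9.64719015e-01 -2.63281347e-01  6.60928233e-02]
 [ 9.99999317e-01 -9.01147759e-05 -1.16489319e-03 -1.08062654e-03]
 [ 1.10006907e-03 -2.63281626e-01  9.64718392e-01 -7.07072988e-02]
 [ 0.00000000e+00  0.00000000e+00  0.00000000e+00  1.00000000e+00]]
top [[389.2, 227.2], [353.7, 219.7], [425.0, 234.7]]
side [[325.2, 170.3], [316.3, 190.6], [333.6, 151.3]]
```

View pics/w1.png

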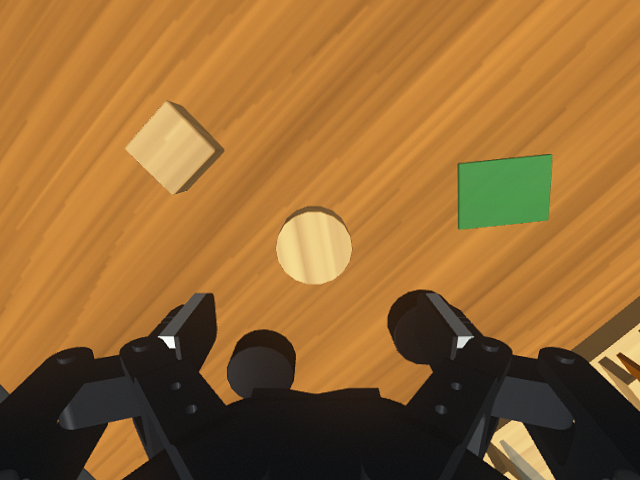

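The wrist view shows the round centred at (314,247), against a prediction of (316,249). The finger paths are clear of the black discs. The bar's projections also match the first pictures. Next I descend and grip.

Emit:
arm_command(rows="0 -1 -40 0 0 0; 0 -1 -75 0 0 0; 0 -1 -95 0 0 0; 0 -1 -104 0 0 0; 0 -1 -104 0 0 0; 0 -1 -104 0 0 0")

```text
t: 2.28
tool_pos: [0.6067, 0.3291, 0.0801]
tool_rot: [1.2, 2.9, 0.004]
contact_force: [0.8, -0.5, -0.4]
opening: 0.0851
```

Emit:
arm_command(rows="0 0 0 0 0 0; 0 0 0 0 0 0; 0 0 0 0 0 0; 0 0 0 0 0 0; 0 0 0 0 0 0; 0 0 0 0 0 0; 0 0 0 0 0 0; 0 0 0 0 0 0", jaw=0, squeeze=30)

```text
t: 3.28
tool_pos: [0.6075, 0.3294, 0.0815]
tool_rot: [1.199, 2.898, 0.007]
contact_force: [-0.2, -0.0, 5.9]
opening: 0.0529
```

Emit:
arm_command(rows="0 0 20 0 0 0; 0 0 60 0 0 0; 0 0 100 0 0 0; 0 0 100 0 0 0; 0 0 100 0 0 0")

```text
t: 3.9
tool_pos: [0.6071, 0.3292, 0.1811]
tool_rot: [1.199, 2.899, 0.006]
contact_force: [-0.1, 0.4, -0.7]
opening: 0.0525
```

```bash
python3 - <<'E'
from h import *
grab("wrist","w2.png");o=monitor.get_obs();print(o["t"],o["tool_pos"],o["tool_rot"],o["opening"])
E
```

```text
3.95 [0.60661954 0.32899733 0.17986346] [1.19992788 2.90032234 0.00362127] 0.05279823809700843
```

View pics/w2.png

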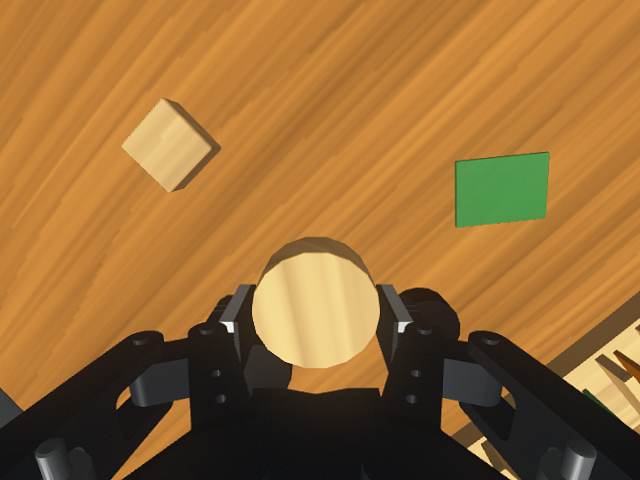

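The round is held (52.8 mm opening, round centred at (316,310)). The fingertips touched the table lightly on closing (6 N). I'll measure the round's offset in the tool frame.

```bash
python3 - <<'E'
from h import *
im=load("w2.png");f=im["frame"].astype(int)
m=((f[...,0]>215)&(f[...,2]>105)).astype(np.uint8);m[:230]=0
m[:,:240]=0;m[:,395:]=0;m[380:]=0
m=cv2.morphologyEx(m,cv2.MORPH_OPEN,np.ones((5,5)))
p=max(cv2.findContours(m,1,cv2.CHAIN_APPROX_NONE)[0],key=cv2.contourArea).reshape(-1,2)
tp=np.array([.60662,.32900,.17986])
for dz in(-.0815,-.0795):
    X=plane(im,p,tp[2]+dz+.026);e=cv2.fitEllipse(X[:,:2].astype(np.float32));print(dz,e,np.array(e[0])-tp[:2])
R=Ro.from_rotvec([1.2,2.9,.004]).as_matrix();print(R.round(3)); d=np.array(e[0])-tp[:2];print("tool",R[:2,:2].T@d, "yaw",np.degrees(np.arctan2(R[1,1],R[0,1])))
E
```

```text
-0.0815 ((0.6061711311340332, 0.32869985699653625), (0.05275798216462135, 0.0528670959174633), 95.31895446777344) [-0.00044887 -0.00030014]
-0.0795 ((0.6054330468177795, 0.32942715287208557), (0.051929064095020294, 0.052036456763744354), 95.31758117675781) [-0.00118695  0.00042715]
[[-0.708  0.707  0.004]
 [ 0.707  0.708  0.001]
 [-0.002  0.004 -1.   ]]
tool [ 0.00114173 -0.00053643] yaw 45.04132508874041
```

Emit:
arm_command(rows="-10 -50 20 0 0 10; -20 -100 20 0 0 20; -30 -150 20 0 0 30; -40 -200 20 0 0 32; -50 -250 20 0 0 32; -60 -300 20 0 0 32; -70 -350 20 0 0 32; -76 -380 15 0 0 32; -79 -393 0 0 0 32; -79 -393 -20 0 0 32; -79 -393 -20 0 0 32; -79 -393 -20 0 0 32")

```text
t: 5.45
tool_pos: [0.5275, -0.0634, 0.1594]
tool_rot: [0.353, 3.121, 0.005]
contact_force: [0.4, 0.6, -0.9]
opening: 0.0529
```

```bash
python3 - <<'E'
from h import *
im=grab("wrist","w3.png");o=monitor.get_obs();print(o["t"],o["tool_pos"],o["tool_rot"],o["opening"],o["q"])
E
```

```text
5.5 [ 0.52791642 -0.06350334  0.16005487] [0.35266914 3.11938672 0.00481482] 0.05231054786592302 [-0.26104647 -0.03540027  1.95277121  0.00359432  1.22237351 -1.6079085 ]
```

View pics/w3.png

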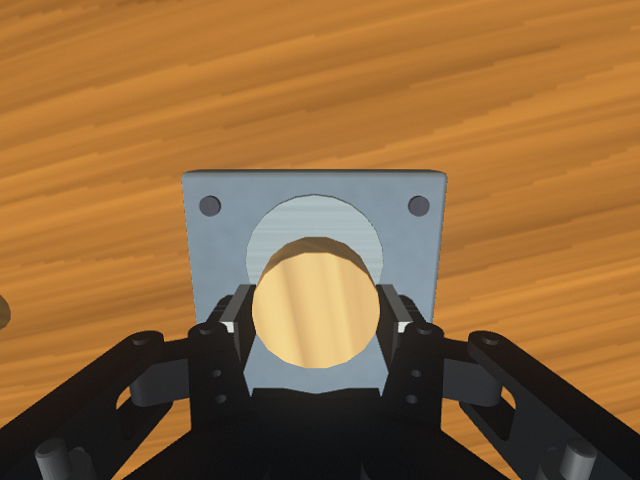

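The pad, centred at column 314, lines up with the round at 316, and the base is square in the picture. I lower the round, release it and rise.

Emit:
arm_command(rows="0 0 -20 0 0 0; 0 0 -32 0 0 0; 0 0 -38 0 0 0; 0 0 -41 0 0 0; 0 0 -41 0 0 0; 0 0 -41 0 0 0; 0 0 -41 0 0 0")

```text
t: 6.38
tool_pos: [0.5282, -0.0636, 0.1195]
tool_rot: [0.353, 3.119, 0.005]
contact_force: [0.2, -0.3, -0.4]
opening: 0.0527
```

```bash
python3 - <<'E'
from h import *
o=monitor.get_obs();print(o["t"],o["tool_pos"],o["contact_force"],o["opening"])
E
```

```text
6.375 [ 0.52817435 -0.06355209  0.11949113] [ 0.18142511 -0.33334834 -0.43409426] 0.05268740657605628
```

Emit:
arm_command(rows="0 0 -1 0 0 0; 0 0 -2 0 0 0; 0 0 -2 0 0 0")

```text
t: 6.75
tool_pos: [0.5282, -0.0636, 0.1174]
tool_rot: [0.353, 3.119, 0.005]
contact_force: [-0.1, 0.4, -0.8]
opening: 0.0529
```

Emit:
arm_command(rows="0 0 0 0 0 0; 0 0 0 0 0 0; 0 0 0 0 0 0; 0 0 0 0 0 0; 0 0 0 0 0 0; 0 0 0 0 0 0", jaw=1)

```text
t: 7.5
tool_pos: [0.5282, -0.0636, 0.1175]
tool_rot: [0.353, 3.119, 0.005]
contact_force: [0.1, 0.3, 0.1]
opening: 0.0855
```

Emit:
arm_command(rows="0 0 20 0 0 0; 0 0 50 0 0 0; -40 10 90 0 0 0; -80 20 120 0 0 0; -80 20 120 0 0 0; -80 20 120 0 0 0")

```text
t: 8.25
tool_pos: [0.4482, -0.0436, 0.2372]
tool_rot: [0.353, 3.118, 0.004]
contact_force: [0.4, 1.0, -0.5]
opening: 0.0852
```

```bash
python3 - <<'E'
from h import *
v=[]
for n in("top","side"):
    im=grab(n,n+"1.png");f=im["frame"].astype(int)
    c=proj(im,[.528,-.064,.062])[0].astype(int)
    m=((f[...,0]>170)&(f[...,2]>95)&(f[...,0]-f[...,2]>40)).astype(np.uint8);w=np.zeros_like(m);cv2.circle(w,tuple(map(int,c)),26,1,-1);m=cv2.morphologyEx(m&w,cv2.MORPH_OPEN,np.ones((3,3)))
    cs=cv2.findContours(m,1,cv2.CHAIN_APPROX_NONE)[0]
    if cs:
        p=max(cs,key=cv2.contourArea).reshape(-1,2);print(n,cv2.fitEllipse(plane(im,p,.062)[:,:2].astype(np.float32)))
    v.append(cv2.resize(im["frame"][c[1]-100:c[1]+100,c[0]-100:c[0]+100,::-1],None,fx=2,fy=2))
cv2.imwrite("pics/placed.png",np.hstack(v));o=monitor.get_obs();print(o["t"],o["tool_pos"],o["tool_rot"],o["opening"])
E
```

```text
top ((0.5308257937431335, -0.06415090709924698), (0.04100458323955536, 0.05362292006611824), 165.17604064941406)
side ((0.5277159810066223, -0.062130000442266464), (0.05133667215704918, 0.05198012664914131), 158.47720336914062)
8.35 [ 0.448152   -0.04363863  0.2360538 ] [0.35313717 3.12109295 0.00528569] 0.08555048550483542
```

View pics/placed.png

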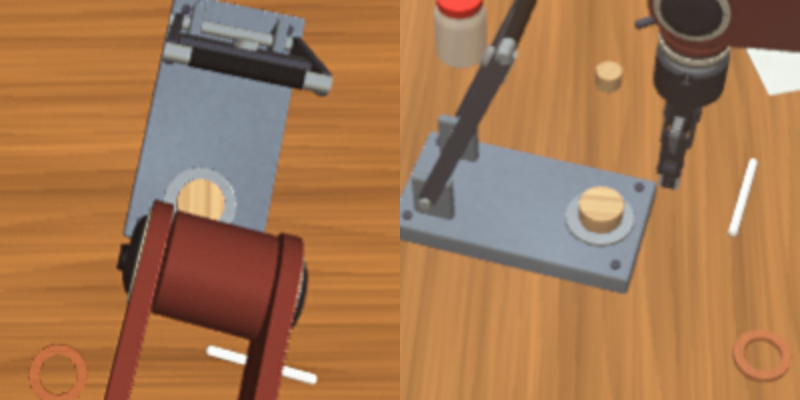

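The round lies flat on the pad, within 2 mm of its centre (side view), and the gripper is clear. Next I rise, turn the jaws across the bar and hover over it.

Emit:
arm_command(rows="0 0 50 0 0 -10; 0 0 100 0 0 -20; 0 0 150 0 0 -30; 0 0 200 0 0 -40; 0 0 255 0 0 -50; 0 0 255 0 0 -60; 40 -10 255 0 0 -70; 80 -20 255 0 0 -80; 130 -32 255 0 0 -90; 170 -41 255 0 0 -90; 176 -43 255 0 0 -90; 176 -43 255 0 0 -90")

```text
t: 9.85
tool_pos: [0.6247, -0.0869, 0.4892]
tool_rot: [2.457, 1.957, -0.0]
contact_force: [-0.2, 0.4, 0.0]
opening: 0.0852
```

```bash
python3 - <<'E'
from h import *
im=grab("wrist","w4.png");o=monitor.get_obs();print(o["t"],o["tool_pos"],o["tool_rot"],o["opening"],o["q"])
u=np.array([.974,-.226,0]);v=np.array([.226,.974,0]);b=np.array([.528,-.064,.343])+.0992*u
R=Ro.from_rotvec(o["tool_rot"]).as_matrix();print(R.round(3))
print(proj(im,[b,b+.063*v,b-.063*v]).round(1).tolist(),b)
E
```

```text
9.9 [ 0.62412031 -0.08665246  0.49025901] [2.45600072e+00 1.95679324e+00 1.31772503e-03] 0.08544270936007835 [-2.55939477e-01  2.08910748e-02  1.34102509e+00 -1.53294900e-04
  1.77807452e+00 -3.06743798e-02]
[[ 0.223  0.975  0.002]
 [ 0.975 -0.223 -0.001]
 [-0.     0.002 -1.   ]]
[[315.7, 250.0], [315.9, 153.7], [315.5, 333.1]] [ 0.6246208 -0.0864192  0.343    ]
```

View pics/w4.png

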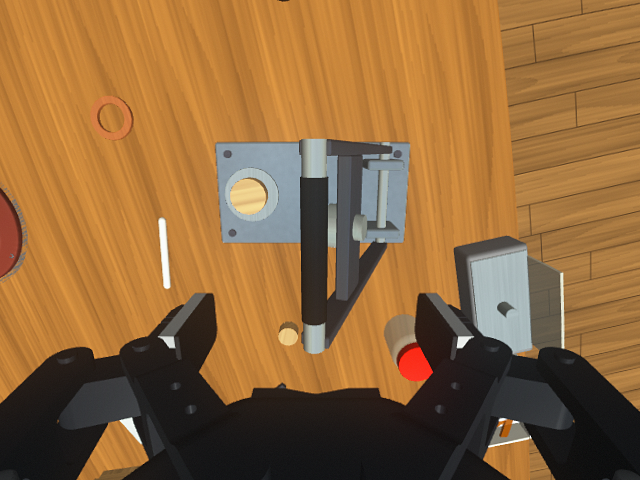

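The wrist view shows the bar centred at column 314, as predicted (316), with nothing in the fingers' way. I descend and grip it.

Emit:
arm_command(rows="0 0 -40 0 0 0; 0 0 -70 0 0 0; 0 0 -90 0 0 0; 0 0 -94 0 0 0; 0 0 -94 0 0 0; 0 0 -94 0 0 0")

```text
t: 10.65
tool_pos: [0.6245, -0.0867, 0.3982]
tool_rot: [2.454, 1.955, 0.004]
contact_force: [-0.6, 0.1, -0.4]
opening: 0.0851
```

Emit:
arm_command(rows="0 0 0 0 0 0; 0 0 0 0 0 0; 0 0 0 0 0 0; 0 0 0 0 0 0; 0 0 0 0 0 0; 0 0 0 0 0 0; 0 0 0 0 0 0; 0 0 0 0 0 0", jaw=0, squeeze=30)

```text
t: 11.65
tool_pos: [0.6238, -0.0866, 0.3983]
tool_rot: [2.455, 1.956, 0.002]
contact_force: [-5.3, 1.5, 2.5]
opening: 0.0152
```

```bash
python3 - <<'E'
from h import *
o=monitor.get_obs();print(o["t"],o["tool_pos"],o["contact_force"],o["opening"])
u=np.array([.974,-.226])
for k in range(1,25):
    th=1.222*k/24;a=np.radians(70)-th
    d=-.28*(np.cos(a)-np.cos(np.radians(70)));z=.28*(np.sin(a)-np.sin(np.radians(70)))
    print(k,(1000*np.r_[d*u,z]).round(0))
E
```

```text
11.65 [ 0.6238354  -0.08658293  0.39830429] [-5.27571461  1.53419743  2.533185  ] 0.015183814621447684
1 [-13.   3.  -5.]
2 [-26.   6. -11.]
3 [-38.   9. -18.]
4 [-50.  12. -25.]
5 [-62.  14. -33.]
6 [-73.  17. -41.]
7 [-84.  19. -50.]
8 [-94.  22. -59.]
9 [-104.   24.  -70.]
10 [-113.   26.  -80.]
11 [-122.   28.  -91.]
12 [-130.   30. -103.]
13 [-138.   32. -114.]
14 [-145.   34. -127.]
15 [-151.   35. -139.]
16 [-157.   36. -152.]
17 [-162.   38. -165.]
18 [-167.   39. -179.]
19 [-171.   40. -193.]
20 [-174.   40. -207.]
21 [-176.   41. -221.]
22 [-178.   41. -235.]
23 [-179.   42. -249.]
24 [-179.   42. -263.]
```

Emit:
arm_command(rows="-13 3 -5 0 0 0; -26 6 -11 0 0 0; -38 9 -18 0 0 0; -50 12 -25 0 0 0; -62 14 -33 0 0 0; -73 17 -41 0 0 0; -84 19 -50 0 0 0; -94 22 -59 0 0 0; -104 24 -70 0 0 0; -113 26 -80 0 0 0; -122 28 -91 0 0 0; -130 30 -103 0 0 0")

```text
t: 13.15
tool_pos: [0.4933, -0.0565, 0.295]
tool_rot: [2.455, 1.956, 0.002]
contact_force: [2.9, -1.9, 5.8]
opening: 0.0147
```

```bash
python3 - <<'E'
from h import *
im=grab("side","s2.png");o=monitor.get_obs();print(o["t"],o["tool_pos"],o["contact_force"],o["opening"])
c=proj(im,[.528,-.064,.2])[0].astype(int);cv2.imwrite("pics/s2c.png",cv2.resize(im["frame"][max(c[1]-130,0):c[1]+130,c[0]-130:c[0]+130,::-1],None,fx=2,fy=2))
E
```

```text
13.2 [ 0.49198384 -0.05618316  0.29282518] [ 2.50524909 -0.6008119   2.21659045] 0.015371794984927174
```

View pics/s2c.png

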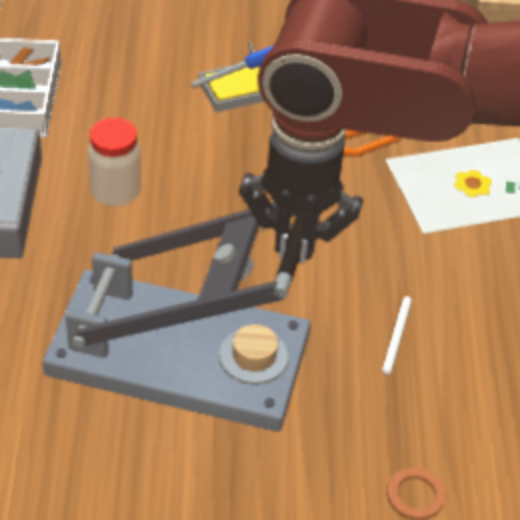

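The bar is gripped and the arm is about halfway down. The round is undisturbed. I continue to the stop.

Emit:
arm_command(rows="-7 2 -12 0 0 0; -13 3 -24 0 0 0; -19 4 -37 0 0 0; -25 5 -50 0 0 0; -30 7 -63 0 0 0; -35 8 -76 0 0 0; -39 9 -90 0 0 0; -42 10 -104 0 0 0; -44 10 -118 0 0 0; -46 11 -132 0 0 0; -47 11 -146 0 0 0; -47 11 -158 0 0 0")

```text
t: 14.7
tool_pos: [0.4446, -0.0452, 0.1349]
tool_rot: [-2.456, -1.957, 0.004]
contact_force: [-1.9, -0.5, 9.0]
opening: 0.015
```

Emit:
arm_command(rows="0 0 -1 0 0 0; 0 0 -3 0 0 0; 0 0 -3 0 0 0; 0 0 -3 0 0 0")

```text
t: 15.2
tool_pos: [0.4446, -0.0452, 0.1325]
tool_rot: [-2.455, -1.957, 0.005]
contact_force: [0.9, 0.2, 8.3]
opening: 0.0149
```

The force is still the spring's 8–9 N, so it isn't at the stop yet. I creep on until the force rises.

Emit:
arm_command(rows="0 0 -1 0 0 0; 0 0 -2 0 0 0; 0 0 -3 0 0 0; 0 0 -3 0 0 0; 0 0 -3 0 0 0")

```text
t: 15.82
tool_pos: [0.4446, -0.0453, 0.1302]
tool_rot: [-2.455, -1.957, 0.005]
contact_force: [1.5, -1.6, 8.8]
opening: 0.0152
```

Emit:
arm_command(rows="0 0 -1 0 0 0; 0 0 -2 0 0 0; 0 0 -3 0 0 0; 0 0 -3 0 0 0; 0 0 -3 0 0 0")

```text
t: 16.45
tool_pos: [0.4447, -0.0453, 0.1291]
tool_rot: [-2.454, -1.956, 0.007]
contact_force: [-4.2, 1.4, 17.3]
opening: 0.015
```

```bash
python3 - <<'E'
from h import *
im=grab("side","s3.png");o=monitor.get_obs();print(o["t"],o["tool_pos"],o["contact_force"],o["opening"])
u=np.array([.974,-.226,0]);v=np.array([.226,.974,0]);b=np.array([.528,-.064,.080])-.085*u
h=np.array([.528,-.064,.080])+.195*u
c=proj(im,[.528,-.064,.1])[0].astype(int);x0,y0=c-90
s=im["frame"][y0:y0+180,x0:x0+180,::-1];s=cv2.resize(s,None,fx=3,fy=3,interpolation=cv2.INTER_CUBIC)
for dz,col in((0,(0,255,0)),(.010,(0,0,255))):
    q=((proj(im,[h+.066*v,b+.066*v+[0,0,dz]])-[x0,y0])*3).astype(int);cv2.line(s,tuple(map(int,q[0])),tuple(map(int,q[1])),col,1)
cv2.imwrite("pics/s3c.png",s)
E
```

```text
16.5 [ 0.44467979 -0.0452545   0.12911347] [-3.9855881   1.21376519 17.50367364] 0.014502782568580173
```

View pics/s3c.png

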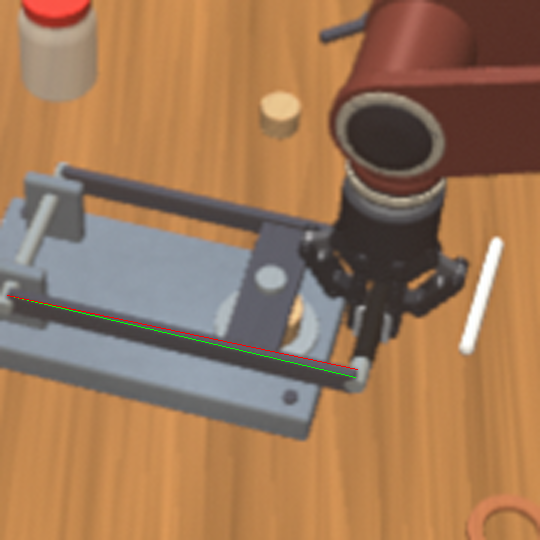

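The arm is level, with the bar end where the stop position predicts. The force doubled to 17 N as motion stalled, so this is the stop. I press slightly more to confirm and hold for about 1.5 s.

Emit:
arm_command(rows="0 0 -1 0 0 0; 0 0 -3 0 0 0; 0 0 -3 0 0 0; 0 0 -3 0 0 0; 0 0 -3 0 0 0; 0 0 -3 0 0 0; 0 0 -3 0 0 0; 0 0 -3 0 0 0; 0 0 -3 0 0 0; 0 0 -3 0 0 0")

```text
t: 17.75
tool_pos: [0.4448, -0.0453, 0.1287]
tool_rot: [-2.453, -1.956, 0.01]
contact_force: [-6.8, 1.8, 21.2]
opening: 0.015
```

Held at the stop for over 1.5 s (21 N, only 0.4 mm of further movement). Now I escort the bar back up the same arc.

Emit:
arm_command(rows="0 0 14 0 0 0; 1 0 28 0 0 0; 3 -1 42 0 0 0; 5 -2 56 0 0 0; 8 -2 70 0 0 0; 12 -3 84 0 0 0; 17 -4 98 0 0 0; 22 -6 111 0 0 0; 28 -7 124 0 0 0; 34 -8 136 0 0 0; 41 -10 149 0 0 0; 49 -12 160 0 0 0")

```text
t: 19.25
tool_pos: [0.4944, -0.0568, 0.287]
tool_rot: [-2.452, -1.955, 0.007]
contact_force: [11.8, 0.0, -5.0]
opening: 0.015
```

```bash
python3 - <<'E'
from h import *
o=monitor.get_obs();print(o["t"],o["tool_pos"],o["contact_force"],o["opening"],(1000*(np.array([.6238,-.0866,.3983])-o["tool_pos"])).round())
E
```

```text
19.25 [ 0.49438849 -0.05682167  0.28697537] [11.79896037  0.01807669 -5.04148698] 0.015009064955890262 [129. -30. 111.]
```

Emit:
arm_command(rows="10 -2 11 0 0 0; 19 -4 23 0 0 0; 28 -6 33 0 0 0; 38 -8 44 0 0 0; 48 -11 53 0 0 0; 59 -13 62 0 0 0; 70 -16 70 0 0 0; 82 -18 78 0 0 0; 94 -21 85 0 0 0; 106 -24 92 0 0 0; 118 -27 98 0 0 0; 118 -27 98 0 0 0")

```text
t: 20.75
tool_pos: [0.6134, -0.084, 0.3855]
tool_rot: [-2.452, -1.956, 0.005]
contact_force: [1.1, -2.2, 2.0]
opening: 0.0148
```

Emit:
arm_command(rows="0 0 0 0 0 0; 0 0 0 0 0 0; 0 0 0 0 0 0; 0 0 0 0 0 0; 0 0 0 0 0 0; 0 0 0 0 0 0; 0 0 0 0 0 0; 0 0 0 0 0 0", jaw=1)

```text
t: 21.75
tool_pos: [0.6134, -0.084, 0.3855]
tool_rot: [-2.452, -1.956, 0.005]
contact_force: [0.3, 0.2, 0.0]
opening: 0.0855
```

Emit:
arm_command(rows="0 0 20 0 0 0; 0 0 50 0 0 0; 0 0 90 0 0 0; 0 0 110 0 0 0; -60 15 110 0 0 0; -120 30 110 0 0 0; -180 45 110 0 0 0; -180 45 110 0 0 0; -180 45 110 0 0 0")

```text
t: 22.88
tool_pos: [0.4334, -0.039, 0.496]
tool_rot: [-2.453, -1.957, 0.004]
contact_force: [-0.5, 0.9, 0.9]
opening: 0.0855
```

```bash
python3 - <<'E'
from h import *
v=[]
u=np.array([.974,-.226,0]);w_=np.array([.226,.974,0]);b=np.array([.528,-.064,.343])+.0992*u
for n in("top","side"):
    im=grab(n,n+"4.png");f=im["frame"].astype(int)
    c=proj(im,[.528,-.064,.062])[0].astype(int)
    m=((f[...,0]>170)&(f[...,2]>95)&(f[...,0]-f[...,2]>40)).astype(np.uint8);w=np.zeros_like(m);cv2.circle(w,tuple(map(int,c)),26,1,-1);m=cv2.morphologyEx(m&w,cv2.MORPH_OPEN,np.ones((3,3)))
    cs=cv2.findContours(m,1,cv2.CHAIN_APPROX_NONE)[0]
    if cs:
        p=max(cs,key=cv2.contourArea).reshape(-1,2);print(n,cv2.fitEllipse(plane(im,p,.062)[:,:2].astype(np.float32)))
    s=im["frame"][:,:,::-1].copy()
    for q in proj(im,[b+.063*w_,b-.063*w_]): cv2.circle(s,tuple(map(int,q)),2,(0,255,0),-1)
    y0=max(c[1]-140,0);v.append(cv2.resize(s[y0:y0+200,c[0]-100:c[0]+100],None,fx=2,fy=2))
    if n=="side":
        a=cv2.absdiff(im["frame"],load("side0.png")["frame"]).sum(2)[145:270,270:345];print("changed px in arm window vs start",(a>60).sum())
cv2.imwrite("pics/end.png",np.hstack(v));o=monitor.get_obs();print(o["t"],o["tool_pos"],o["contact_force"],o["opening"])
E
```

```text
top ((0.5383602976799011, -0.06240779906511307), (0.030632197856903076, 0.0356886088848114), 167.60061645507812)
side ((0.5277159810066223, -0.062130000442266464), (0.05133667215704918, 0.05198012664914131), 158.47720336914062)
changed px in arm window vs start 0
22.975 [ 0.43426274 -0.03925393  0.49528864] [-0.1687527  -0.82351638 -0.36276382] 0.08545739593072
```

View pics/end.png

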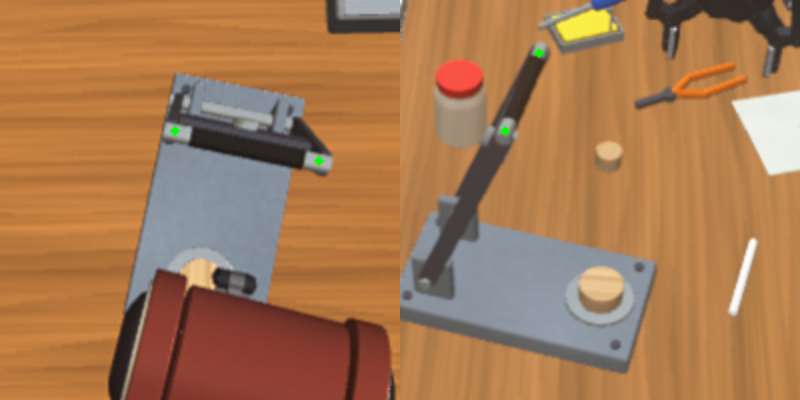

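The handle is fully back up: its side-view pixels match the start picture exactly. The round lies on the pad, unmoved since placing, and the robot touches nothing.

```bash
python3 -c "
from station import workorder
print(workorder.finish_job())"
```

```text
the job is handed in; nothing more can be done
None
```

The larger round is stamped and lying flat on the press pad. The handle is fully back up, and I handed the job in at about 23 s.

**What I did:** I put the round on the pad and let go. I then gripped the handle bar from above and swung it down to the stop. I held it there for more than 1.5 s, guided it back up to near the top and released it, and the spring took it the rest of the way.

**Last checks:**
- **Round:** the side view shows it within about 2 mm of the pad centre, in exactly the same place as before stamping. The robot arm partly hid the round in the top view, so that reading (about 10 mm off) is not usable.
- **Stop:** I had to go about 6 mm lower than calculated before the movement stalled. The force then rose from the spring's 8–9 N to 21 N, and the side picture showed the press arm level. I took that as the stop.
- **Handle:** the press arm in the side view shows no difference from the start picture.
- **Robot:** it is clear of everything, with contact force readings under 1 N.

Two small oddities: the fingertips pressed the table with about 6 N when they closed on the round, and the gripper read 15 mm on the 18 mm bar. Neither caused a problem.

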